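# Pull a card proof with the hand roller

## Robot

A 6-joint arm with a two-finger parallel gripper is mounted at the origin on the work surface. World frame = base frame: x ahead of the robot, y to its left, z up, the work surface at z = 0. Lengths are in m, angles in degrees, forces in N, time in s.
With the tool pointing down it reaches from about 0.375 to 0.9 m from the base axis. Payload 3.1 kg.
Tool frame: the origin (TCP) lies between the finger pads; the fingertips stand bot.tip_extent ahead of it and the grasp point (between the pads) lies 2 mm behind it (bot.tip_extent is the distance from the TCP to the fingertips, in m); z points along the fingers, y is the direction in which the jaws open and shut (so a half turn about z gives the same grasp; the last joint's range is limited). The gripper opens to 87 mm and grips with 3 to 60 N. Pads are 19 mm wide; open, the fingers measure 117 mm over their backs; the gripper's body (75 mm by 190 mm) begins 51 mm behind the grasp point.
Start: joints at [-78.123, 30.224, 82.088, -0, 67.689, -10.227], TCP at [0.235, -0.579, 0.24] pointing down, gripper open.
Joint ranges: [-176.69, 176.69], [-43.24, 126.21], [12.49, 139.97], [-82, 262], [0, 151.66], [-163.58, 163.58]. Speed limits (degrees/s): [159.86, 159.86, 180, 180, 180, 180].

## Interface

Orientations are given as a 3x3 rotation matrix whose columns are the frame's x, y, z axes.
In Python, from rig import bot, imaging, recognise, masks_of, mark_of gives the robot as it stands.
- The arm moves only by the tool send_rows, never from a script. Its argument "plan" is a list that holds one entry, the list of rows, each a list of 5 numbers: the shift along the world's x, y, z normalised to -1 to 1, where 1 is 0.03 m, then the turn about the world's z normalised to -1 to 1, where 1 is 0.1 rad, then the closure, from -1 (fully open) to 1 (shut). A call has 1 to 20 rows; each row shifts and turns the commanded pose from where the row before left it; what a row does not reach is not made up. A row lasts 1/10 s, in which the tool goes at most 50 mm and 8.59 degrees, less where a joint would pass 70% of its speed; a pose out of reach is approached as far as the arm can. A call with a number of a shift or a turn outside -1 to 1 is refused whole. A call with a gripper value outside its range is refused whole. The fingers move at their own pace and stop on an object; the grip force is fixed at half the most. Time passes only in rows, so rows that do not move let the fingers close. It gives the time, the measured TCP pose, the force and the opening at its end, in the units of the state.
- bot.read_state(): the state, without advancing time (a new reading comes with each control period).
- imaging.capture(name): name is "side" or "top"; returns a dict with "img" (480x640x3 uint8, blue, green, red), "mtx" (3x3 intrinsics, pixels), "pose" (4x4, takes a point from camera to world coordinates). Camera axes: x right, y down, z forward; pixel columns grow to the right and rows downward; lengths in m; the calibration is good to about 2 mm. A picture is of the moment at which its call begins. There is no depth.
- bot.hand_in(): hands the job in, once; it reports no verdict.
Trained networks look in the newest picture that a camera, given by its name, has taken for a name from the list of things; names that differ only in an ending like _2 or _b are one class to them, and where a whole thing is asked for, a point or a joint stands for the part that bears it (a point fixed in the world has none). Each returns a list of dicts, best first, with "conf" (0 to 1); they miss things now and then, are a little off and sometimes report something else, mostly with a low value. They report only what shows in the picture. A call takes as long as a camera call. They do not tell look-alikes from the thing itself.
- recognise(camera, target): "at" ([x, y, z] in m, in world coordinates, good to about 4 mm: the middle of the surface that is visible of it).
- masks_of(camera, target): "region" (480x640 bool, what is visible of it).
- mark_of(camera, target): "at" ([x, y, z] in m, in world coordinates, good to about 4 mm: a listed point, or the origin of a listed thing).
The state is a dict: "time_s": time; "joint_positions": joint angles; "qvel": joint speeds; "tau": joint torques, N m; "position": TCP position; "tcp_rot": TCP orientation; "force": force on the tool from outside, world axes, zero at the start; "moment": the same for the moment, N m; "opening": opening from 0.0 (shut) to 1.0 (fully open).
Only numpy, scipy, OpenCV 4.12 (cv2) and the standard library are available. Lean on these libraries where they do the work, as an engineer would, in place of code of your own. Each camera call takes 0.05 s, during which the arm holds its last target.

## Task

Pull the card proof on the small hand press: push the top of its loose roller with the fingertips so that it rolls along the two bearers, over the card on the block, and bring it to rest squarely on the dark line scribed across the bed and bearers beyond the card. It must roll, not be dragged, and must never be lifted or taken off the bearers; leave everything else on the table where it is.

Things in the scene. Friction and masses are not known exactly. Their poses are not given: they have to be found in the camera images.
- roller: Loose plain cylinder, 60 mm diameter, 190 mm long, 0.7 to 1 kg; black rubber with 25 mm steel rings at its ends, lying across the bearers. Rolls without slipping under a fingertip pressed on its crown: its middle goes half as far as the fingertip; let go, it stops within a few mm. Origin: its centre, 65 mm above the table (crown 95 mm). x: cylinder axis; y, z turn as it rolls.
- press: Fixed hand press: grey bed 240 (x) by 360 (y) by 12 mm thick, with two aluminium rails (bearers) along y, 16 mm wide, 300 mm long, centred at x = -85 and +85 mm, tops 35 mm above the table. Rubber-tipped end stops, 51 mm high, have faces at y = -142 and +142 mm. The roller starts at y = -80 to -40 mm and goes towards +y. Origin: centre of the bed's underside, at table height.
- card (a point): Centre of the white card, 90 mm (the press's x) by 55 mm (y), lying on the printing block midway between the bearers, 1 mm below their tops; lower wooden strips and steel quoins lock the block. The roller passes above it from -y to +y.
- stop_line (a point): Middle of the stop line, a straight black line 3 mm wide across the whole bed (seen beyond the roller's ends) and both bearers, 60 mm to the +y side of the card's centre. The point is level with the bearers' tops, 35 mm above the table. x: along the line; y: rolling direction, level. When done, the roller's axis is vertically above the line.
- quoin_key: Bystander: a steel T-shaped key lying on the bed between the bearers, past the stop line; shaft 95 mm along its x, crossbar 60 mm, 12 mm thick. Origin: middle of the crossbar, at the underside.
- ink_jar: Bystander: a glass ink jar with a black cap, 64 mm wide, 70 mm tall, standing at one side of the press. Origin: centre of its underside.
- ink_tin: Bystander: a flat metal ink tin, 80 mm wide, 56 mm tall, standing at the other side. Origin: centre of its underside.
- spare_block: Bystander: a mounted printing block, 60 by 85 by 22 mm, lying flat beside the bed on its side away from the robot. Origin: centre of its underside.
- line_gauge: Bystander: a steel ruler, 300 by 30 by 4 mm, lying on the table to the robot's left. Origin: centre of its underside.
- brayer: Bystander: a small ink roller with a wooden handle (roller 34 mm across, 90 mm wide; 177 mm long in all) lying on the glass ink slab at the robot's right. Origin: below the middle of its small roller, at the underside.
Not all that is in view belongs to the job. What is shaped like the roller but brown is not meant.

How it is judged:
By the outcome, as a careful person would: the job done as asked, in the order asked, and still so for the second after the job is handed in, with the robot touching nothing.
It also fails if it takes over 45 s, if anything falls off the work surface, if the arm or the gripper's body presses on something with over 40 N, if the wrist force passes 120 N, or if a joint passes its speed limit or range.

## Working session

There is one attempt and no reset: what is moved stays moved. The work goes in short steps, Python scripts to look and compute and a tool call to move; the robot and the scene stay as the last step left them, time stands still between calls to the robot, and variables do not carry over. Pictures are saved under pics/ and viewed, and the job is handed in when it is done.

Besides the shell and the picture viewer there is one more tool, called after "Emit:" by a JSON object that holds its "op" and its "data", one argument or row to a line. send_rows: Moves the arm, as the interface text tells. Its arguments: {"type":"object","properties":{"plan":{"type":"array"}},"required":["plan"]}

```bash
mkdir -p pics; ls; python3 - <<'E'
from rig import bot, imaging, recognise, masks_of, mark_of
import cv2
s=bot.read_state();print({k:s[k] for k in('time_s','position','tcp_rot','force','opening')},bot.tip_extent)
for c in('side','top'):
    d=imaging.capture(c);cv2.imwrite(f'pics/{c}0.png',d['img']);print(c,d['mtx'],d['pose'])
    for t in('roller','press','card','stop_line','quoin_key','ink_jar','ink_tin','spare_block'):
        print(t,[(r['conf'],r['at']) for r in mark_of(c,t)[:3]])
E
```

```text
pics
{'time_s': 0.0, 'position': array([ 0.2350511 , -0.57836917,  0.23859746]), 'tcp_rot': array([[ 9.26517886e-01,  3.76250454e-01, -4.51171012e-04],
       [ 3.76250548e-01, -9.26515620e-01,  2.08104408e-03],
       [ 3.64976791e-04, -2.09787790e-03, -9.99997733e-01]]), 'force': array([-0.47692112,  0.83289969, -0.17566396]), 'opening': 0.9986047169032418} 0.017
side [[598.84037584   0.         319.24971916]
 [  0.         598.84037584 233.87339107]
 [  0.           0.           1.        ]] [[ 0.7612968  -0.45838978  0.4585913  -0.37744376]
 [-0.64838106 -0.54407264  0.53252884 -0.98299578]
 [ 0.0054012  -0.70275442 -0.71141202  1.40906784]
 [ 0.          0.          0.          1.        ]]
roller [(0.76, [0.1884, -0.2885, 0.0317]), (0.63, [0.4964, -0.1277, 0.0665])]
press [(0.57, [0.488, -0.0873, 0.0002]), (0.16, [0.4297, 0.0276, 0.0127])]
card [(0.71, [0.4898, -0.0853, 0.0387])]
stop_line [(0.93, [0.4823, -0.0209, 0.037])]
quoin_key [(0.67, [0.4278, 0.0262, 0.016])]
ink_jar [(0.75, [0.6221, -0.3921, 0.0037])]
ink_tin []
spare_block [(0.3, [0.4282, 0.0305, 0.014])]
top [[568.4876259    0.         308.39996475]
 [  0.         568.4876259  244.88585611]
 [  0.           0.           1.        ]] [[ 2.50596687e-02 -9.95766721e-01  8.84344410e-02  3.15450760e-01]
 [-9.99685936e-01 -2.49795948e-02  2.01221460e-03  1.65219344e-02]
 [ 2.05360176e-04 -8.84570924e-02 -9.96079967e-01  1.63160667e+00]
 [ 0.00000000e+00  0.00000000e+00  0.00000000e+00  1.00000000e+00]]
roller [(0.59, [0.3797, 0.2677, 0.0318])]
press [(0.75, [0.4883, -0.0898, 0.0027])]
card [(0.76, [0.4874, -0.0873, 0.0329]), (0.26, [0.4708, 0.5651, -0.0012])]
stop_line [(0.55, [0.4775, -0.0266, 0.041])]
quoin_key [(0.75, [0.4717, 0.5692, 0.0007]), (0.73, [0.427, 0.0305, 0.0091]), (0.31, [0.4922, -0.0887, 0.0036])]
ink_jar [(0.97, [0.63, -0.3954, -0.0018])]
ink_tin [(0.83, [0.6811, 0.4157, 0.0054])]
spare_block [(0.67, [0.6653, -0.1054, 0.0005])]
```

View pics/side0.png

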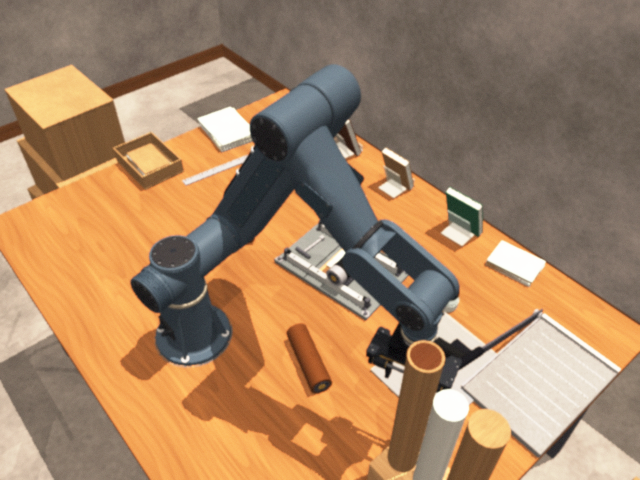

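View pics/top0.png

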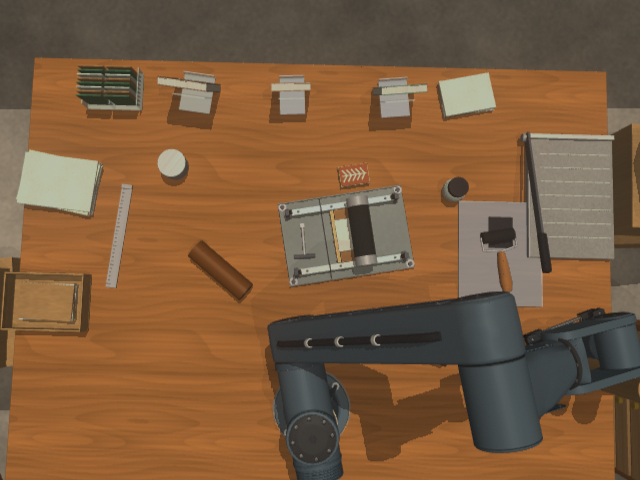

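The top view shows the black roller with steel ends at (361,230). The brown tube at (220,270) and the brown standing tubes at (418,400) and (485,450) in the side view are look-alikes. The card edge is at (342,235), and the stop line runs through about (326,235). I'll check this in a close crop.

```bash
python3 - <<'E'
import cv2
i=cv2.imread('pics/top0.png');c=i[175:300,265:425]
cv2.imwrite('pics/crop0.png',cv2.resize(c,None,fx=4.8,fy=4.8,interpolation=cv2.INTER_CUBIC))
E
```

```text
(no output)
```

View pics/crop0.png

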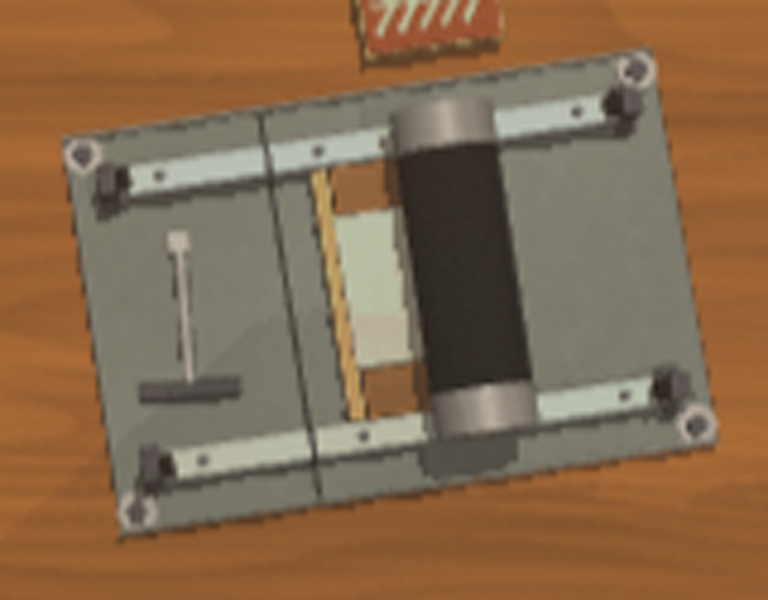

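The crop confirms it. The black roller with steel ends lies across the bearers at crop x 395–535, the card is at (375,290), and the scribed line runs from (262,113) to (320,495). The key lies beyond it at (190,320). Next I'll do the geometry.

```bash
cat > h.py <<'E'
import numpy as np, cv2
from rig import bot, imaging, recognise, masks_of, mark_of
def ray(d,u,v,z):
    p=np.linalg.inv(d['mtx'])@[u,v,1]; r=d['pose'][:3,:3]@p; o=d['pose'][:3,3]
    return o+r*(z-o[2])/r[2]
def proj(d,p):
    T=np.linalg.inv(d['pose']); q=T[:3,:3]@np.array(p)+T[:3,3]; q=d['mtx']@q; return q[:2]/q[2]
E
python3 - <<'E'
from h import *
d=imaging.capture('top')
c=lambda x,y:(265+(x+.5)/4.8-.5,175+(y+.5)/4.8-.5)
W=lambda x,y,z:ray(d,*c(x,y),z)
cor=[W(*p,.012) for p in((65,138),(653,48),(717,443),(120,535))]
ctr=np.mean(cor,0); print('bed ctr',ctr, [np.linalg.norm(cor[i]-cor[(i+1)%4]) for i in range(4)])
ydir=(cor[0]-cor[1]+cor[3]-cor[2]);print('ydir ang',np.degrees(np.arctan2(ydir[1],ydir[0])))
xdir=(cor[0]-cor[3]+cor[1]-cor[2]);print('xdir ang',np.degrees(np.arctan2(xdir[1],xdir[0])))
a,b=W(268,163,.035),W(315,442,.035);print('line',a,b,(a+b)/2,np.degrees(np.arctan2(*(a-b)[1::-1])),np.linalg.norm(a-b))
a,b=W(262,113,.012),W(320,495,.012);print('line bed',a,b,(a+b)/2,np.degrees(np.arctan2(*(a-b)[1::-1])))
# roller axis mid from silhouette
for z in (.065,):
    t=W(443,100,z);bt=W(487,428,z);print('roller',t,bt,(t+bt)/2,np.linalg.norm(t-bt),np.degrees(np.arctan2(*(t-bt)[1::-1])))
m=masks_of('top','roller')
for r in m: 
    v,u=np.nonzero(r['region']);print(r['conf'],u.mean(),v.mean(),len(u),ray(d,u.mean(),v.mean(),.065), cv2.minAreaRect(np.c_[u,v].astype(np.float32)))
E
```

```text
bed ctr [ 0.49048876 -0.08615612  0.012     ] [np.float64(0.35766474384008873), np.float64(0.2402364286417967), np.float64(0.3585349431061851), np.float64(0.23988879321706727)]
ydir ang 100.20776780504016
xdir ang 9.611470107052787
line [ 0.56143145 -0.01178514  0.035     ] [ 0.39725488 -0.04311521  0.035     ] [ 0.47934316 -0.02745017  0.035     ] 10.803945257778416 0.16713922755581007
line bed [ 0.5951794  -0.00788985  0.012     ] [ 0.36707795 -0.04761863  0.012     ] [ 0.48112867 -0.02775424  0.012     ] 9.880183281238718
roller [ 0.59629871 -0.11201721  0.065     ] [ 0.40624395 -0.14063655  0.065     ] [ 0.50127133 -0.12632688  0.065     ] 0.19219749831290817 8.563526038847064
0.81 219.30478759271747 268.838165879973 1483 [0.38212371 0.26351164 0.065     ] ((220.00123596191406, 269.11395263671875), (70.04473876953125, 22.417282104492188), 39.98688507080078)
0.72 361.2644996813257 229.2874442319949 1569 [ 0.50163201 -0.12579338  0.065     ] ((361.1500244140625, 229.5499725341797), (71.2763671875, 23.05168342590332), 81.8698959350586)
```

```bash
python3 - <<'E'
from h import *
s=imaging.capture('side');d=imaging.capture('top')
for z in(0,.05,.1,.15,.2):
  for n,(u,v) in dict(tip=(545,268),piv=(527,137)).items():
    p=ray(d,u,v,z);print(n,z,p.round(3),proj(s,p).round(0))
cv2.imwrite('pics/side_crop.png',cv2.resize(s['img'][280:480,340:640],None,fx=2.5,fy=2.5))
print(proj(s,[.5015,-.126,.095]))
E
```

```text
tip 0 [ 0.411 -0.661  0.   ] [469. 411.]
piv 0 [ 0.794 -0.613  0.   ] [541. 321.]
tip 0.05 [ 0.408 -0.64   0.05 ] [465. 396.]
piv 0.05 [ 0.779 -0.593  0.05 ] [537. 309.]
tip 0.1 [ 0.405 -0.619  0.1  ] [462. 381.]
piv 0.1 [ 0.764 -0.574  0.1  ] [533. 296.]
tip 0.15 [ 0.402 -0.599  0.15 ] [458. 365.]
piv 0.15 [ 0.75  -0.555  0.15 ] [529. 283.]
tip 0.2 [ 0.399 -0.578  0.2  ] [454. 348.]
piv 0.2 [ 0.735 -0.536  0.2  ] [524. 270.]
[354.75362104 251.9959108 ]
```

View pics/side_crop.png

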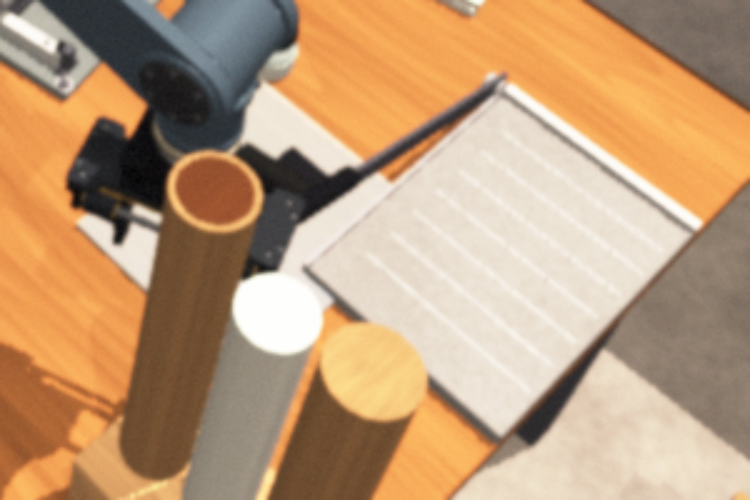

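Emit:
{"op": "send_rows", "data": {
  "plan": [
    [[0,1,0.3,0,-1],[0,1,0.3,0,-1],[0,1,0.3,0,-1],[0,1,0.3,0,-1],[0,1,0.3,0,-1],[0.9,1,0,0.97,-1],[0.9,1,0,0.97,-1],[0.9,1,0,0.97,-1],[0.9,1,0,0.97,-1],[0.9,1,0,0.97,-1],[0.9,1,0,0.97,-1],[0.9,1,0,0.97,-1],[0.9,1,0,0.97,-1],[0.9,1,0,0.97,-1],[0.8,1,0,0.97,-1],[0,0,0,0.97,-1],[0,0,0,0.97,-1],[0,0,0,0.97,-1],[0,0,0,0.97,-1],[0,0,0,0,-1]]
  ]
}}

```text
time_s: 3.1
position: [0.5022, -0.1289, 0.2846]
tcp_rot: [[-0.172, 0.985, 0.0], [0.985, 0.172, -0.0], [-0.0, 0.0, -1.0]]
force: [-0.5, -0.1, 0.3]
opening: 0.999
```

```bash
cat > look.py <<'E'
from h import *
import sys
n=sys.argv[1]
st=bot.read_state();R=st['tcp_rot'];print(st['time_s'],st['position'].round(4),'yang',np.degrees(np.arctan2(R[1,1],R[0,1])).round(2),'tilt',R[:2,2].round(4),st['force'].round(1),st['moment'].round(2),st['opening'])
d=imaging.capture('top');s=imaging.capture('side')
cv2.imwrite(f'pics/{n}.png',np.vstack([cv2.resize(d['img'][165:310,255:435],(720,580))[:290*2]]))
c=s['img'][190:330,260:440]
cv2.imwrite(f'pics/{n}s.png',cv2.resize(c,None,fx=4,fy=4,interpolation=cv2.INTER_CUBIC))
E
python3 look.py a
```

```text
3.1 [ 0.5022 -0.1289  0.2846] yang 9.92 tilt [ 0.0001 -0.0001] [-0.5 -0.1  0.3] [ 0.02 -0.07  0.05] 0.9989401147410507
```

View pics/a.png

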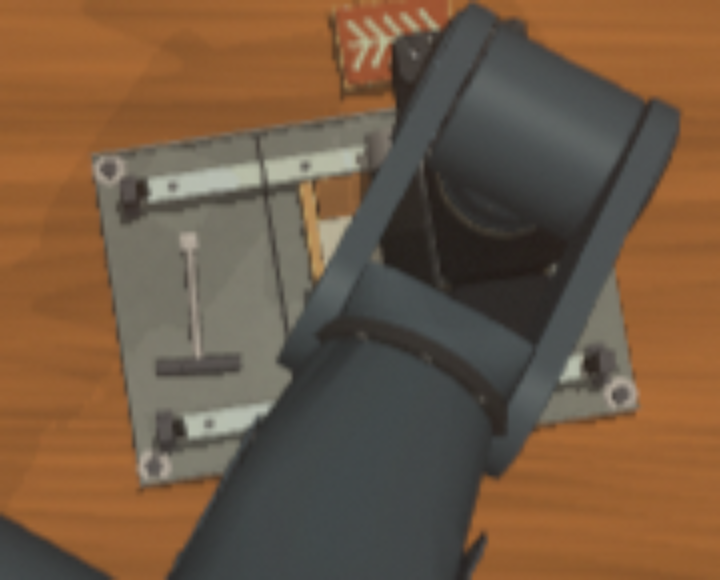

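View pics/as.png

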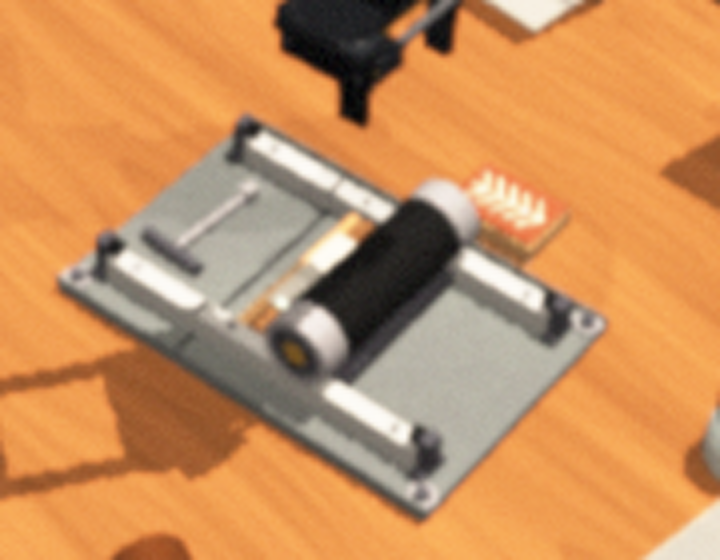

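The side view shows the roller clearly below the fingers, with its near end at crop (305,345). Now I'll descend to about 5 mm above the crown.

Emit:
{"op": "send_rows", "data": {
  "plan": [
    [[0,0,-0.9,0,-1],[0,0,-0.9,0,-1],[0,-0.1,-0.9,0,-1],[0,0,-0.9,0,-1],[0,0,-0.9,0,-1],[0,0,-0.7,0,-1],[0,0,-0.4,0,-1],[0,0,0,0,-1]]
  ]
}}

```text
time_s: 4.0
position: [0.5014, -0.1317, 0.1152]
tcp_rot: [[-0.171, 0.985, -0.003], [0.985, 0.171, 0.001], [0.002, -0.003, -1.0]]
force: [-0.6, -0.3, 0.6]
opening: 1.003
```

```bash
python3 look.py b
```

```text
4.0 [ 0.5014 -0.1317  0.1152] yang 9.85 tilt [-0.0028  0.0015] [-0.6 -0.3  0.6] [-0.01 -0.1   0.02] 1.0031455564182932
```

View pics/bs.png

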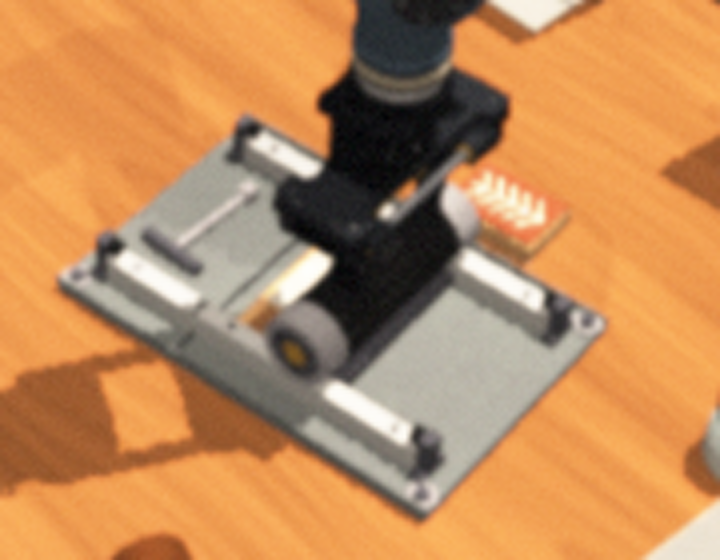

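Emit:
{"op": "send_rows", "data": {
  "plan": [
    [[0,0,-0.1,0,-1],[0,0,-0.03,0,-1],[0,0,0,0,-1]]
  ]
}}

```text
time_s: 4.4
position: [0.5025, -0.1322, 0.1132]
tcp_rot: [[-0.172, 0.985, 0.001], [0.985, 0.172, -0.001], [-0.001, 0.001, -1.0]]
force: [-0.0, 0.6, -0.0]
opening: 0.998
```

Emit:
{"op": "send_rows", "data": {
  "plan": [
    [[0,0,-0.04,0,-1],[0,0,0,0,-1]]
  ]
}}

```text
time_s: 4.6
position: [0.5026, -0.1323, 0.1122]
tcp_rot: [[-0.172, 0.985, 0.001], [0.985, 0.172, -0.001], [-0.001, 0.001, -1.0]]
force: [-0.8, 0.3, 4.0]
opening: 1.002
```

Emit:
{"op": "send_rows", "data": {
  "plan": [
    [[0,0,-0.03,0,-1],[0,0,0,0,-1]]
  ]
}}

```text
time_s: 4.8
position: [0.5027, -0.1325, 0.1121]
tcp_rot: [[-0.172, 0.985, 0.001], [0.985, 0.172, -0.001], [-0.002, 0.001, -1.0]]
force: [-2.3, -0.8, 10.2]
opening: 1.002
```

Emit:
{"op": "send_rows", "data": {
  "plan": [
    [[-0.01,0.06,0,0,-1],[-0.02,0.11,0,0,-1],[-0.03,0.17,0,0,-1],[-0.03,0.17,0,0,-1],[-0.03,0.17,0,0,-1],[-0.02,0.11,0,0,-1],[-0.01,0.06,0,0,-1],[0,0,0,0,-1]]
  ]
}}

```text
time_s: 5.6
position: [0.4983, -0.1067, 0.1121]
tcp_rot: [[-0.173, 0.985, 0.002], [0.985, 0.173, -0.001], [-0.002, 0.002, -1.0]]
force: [-0.4, -0.4, 10.6]
opening: 1.0
```

```bash
python3 look.py c; python3 - <<'E'
from h import *
i=cv2.imread('pics/bs.png');j=cv2.imread('pics/cs.png');cv2.imwrite('pics/bc.png',np.hstack([i[120:480,180:560],j[120:480,180:560]]))
E
```

```text
5.6 [ 0.4983 -0.1067  0.1121] yang 9.95 tilt [ 0.002  -0.0013] [-0.4 -0.4 10.6] [-0.07  0.28 -0.03] 0.9997881365430514
```

View pics/bc.png

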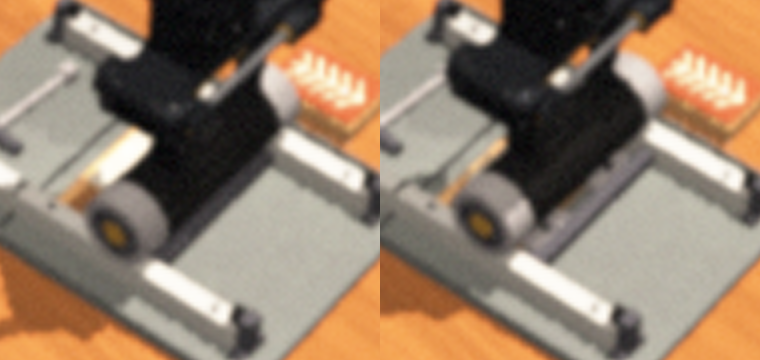

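Emit:
{"op": "send_rows", "data": {
  "plan": [
    [[0,0,0.14,0,-1],[0.04,-0.24,0,0,-1],[0.04,-0.24,0,0,-1],[0,0,-0.08,0,-1],[0,0,-0.06,0,-1],[0,0,0,0,-1],[-0.01,0.06,0,0,-1],[-0.02,0.12,0,0,-1],[-0.03,0.17,0,0,-1],[-0.03,0.17,0,0,-1],[-0.03,0.17,0,0,-1],[-0.03,0.17,0,0,-1],[-0.02,0.1,0,0,-1],[-0.01,0.04,0,0,-1],[0,0,0,0,-1]]
  ]
}}

```text
time_s: 7.2
position: [0.4958, -0.0914, 0.1121]
tcp_rot: [[-0.172, 0.985, 0.003], [0.985, 0.172, -0.001], [-0.002, 0.002, -1.0]]
force: [-0.4, -0.0, 13.5]
opening: 0.999
```

```bash
python3 look.py d; python3 - <<'E'
from h import *
i=cv2.imread('pics/cs.png');j=cv2.imread('pics/ds.png');cv2.imwrite('pics/cd.png',np.hstack([i[120:480,180:560],j[120:480,180:560]]))
E
```

```text
7.2 [ 0.4958 -0.0914  0.1121] yang 9.92 tilt [ 0.0027 -0.0014] [-0.4 -0.  13.5] [-0.12  0.32 -0.06] 0.9989402399083214
```

View pics/cd.png

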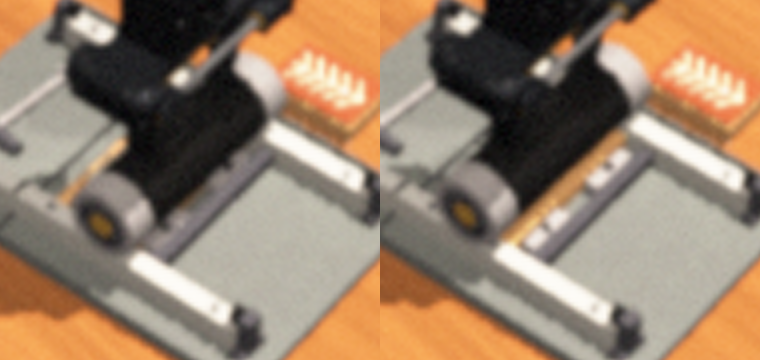

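It rolls cleanly, about 15 mm per stroke. I'll repeat the stroke.

Emit:
{"op": "send_rows", "data": {
  "plan": [
    [[0,0,0.14,0,-1],[0.04,-0.24,0,0,-1],[0.04,-0.24,0,0,-1],[0,0,-0.08,0,-1],[0,0,-0.06,0,-1],[0,0,0,0,-1],[-0.01,0.06,0,0,-1],[-0.02,0.12,0,0,-1],[-0.03,0.17,0,0,-1],[-0.03,0.17,0,0,-1],[-0.03,0.17,0,0,-1],[-0.03,0.17,0,0,-1],[-0.02,0.1,0,0,-1],[-0.01,0.04,0,0,-1],[0,0,0,0,-1]]
  ]
}}

```text
time_s: 8.8
position: [0.4927, -0.0758, 0.112]
tcp_rot: [[-0.172, 0.985, 0.002], [0.985, 0.172, -0.001], [-0.002, 0.002, -1.0]]
force: [-0.8, 0.1, 15.4]
opening: 1.001
```

```bash
cat > fit.py <<'E'
# fit cylinder (press frame) to the roller's mask in the side view
from h import *
from scipy.optimize import minimize
L=np.array([.4802,-.0275]);A=np.radians(10.0);X=np.array([np.cos(A),np.sin(A)]);Y=np.array([-X[1],X[0]])
def hull(d,y,x,yaw):
    c=L+Y*y+X*x; a=A+yaw; ex=np.array([np.cos(a),np.sin(a),0]); ey=np.array([-np.sin(a),np.cos(a),0])
    th=np.linspace(0,2*np.pi,40); P=[]
    for e in(-.095,.095):
        for t in th: P.append(np.array([*c,.065])+ex*e+ey*.03*np.cos(t)+np.array([0,0,.03*np.sin(t)]))
    return cv2.convexHull(np.array([proj(d,p) for p in P],np.float32))[:,0]
if __name__=='__main__':
    import sys
    d=imaging.capture('side')
    for r in masks_of('side','roller'):
        v,u=np.nonzero(r['region']); print(r['conf'],u.mean().round(1),v.mean().round(1),len(u))
        if not(285<u.mean()<390 and 210<v.mean()<300): continue
        M=r['region'].astype(np.uint8); cs=cv2.resize(M*255,None,fx=4,fy=4)
        best=None
        for y in np.arange(-.12,.03,.002):
            m=np.zeros(M.shape,np.uint8);cv2.fillPoly(m,[hull(d,y,.004,0).round().astype(int)],1)
            iou=(m&M).sum()/(m|M).sum()
            if best is None or iou>best[0]: best=(iou,y)
        print('best',best)
        break
E
python3 look.py e; python3 fit.py
```

```text
8.8 [ 0.4927 -0.0758  0.112 ] yang 9.91 tilt [ 0.0024 -0.0012] [-0.8  0.1 15.4] [-0.09  0.42 -0.04] 1.0013269417896242
0.61 340.9 254.5 1125
best (np.float64(0.8605200945626478), np.float64(-0.05599999999999994))
```

View pics/es.png

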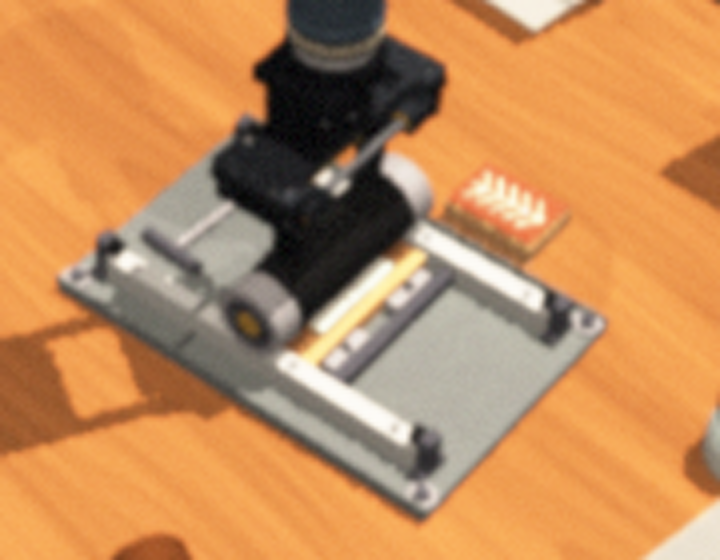

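Emit:
{"op": "send_rows", "data": {
  "plan": [
    [[0,0,0.15,0,-1],[0.04,-0.24,0,0,-1],[0.04,-0.24,0,0,-1],[0,0,-0.08,0,-1],[0,0,-0.06,0,-1],[0,0,0,0,-1],[-0.01,0.06,0,0,-1],[-0.02,0.12,0,0,-1],[-0.03,0.17,0,0,-1],[-0.03,0.17,0,0,-1],[-0.03,0.17,0,0,-1],[-0.03,0.17,0,0,-1],[-0.02,0.1,0,0,-1],[-0.01,0.04,0,0,-1],[0,0,0,0,-1]]
  ]
}}

```text
time_s: 10.5
position: [0.4896, -0.0601, 0.1121]
tcp_rot: [[-0.172, 0.985, 0.002], [0.985, 0.172, -0.001], [-0.001, 0.002, -1.0]]
force: [0.2, -1.1, 13.8]
opening: 1.004
```

Emit:
{"op": "send_rows", "data": {
  "plan": [
    [[0,0,0.14,0,-1],[0.04,-0.24,0,0,-1],[0.04,-0.24,0,0,-1],[0,0,-0.08,0,-1],[0,0,-0.06,0,-1],[0,0,0,0,-1],[-0.01,0.06,0,0,-1],[-0.02,0.12,0,0,-1],[-0.03,0.17,0,0,-1],[-0.03,0.17,0,0,-1],[-0.03,0.17,0,0,-1],[-0.03,0.17,0,0,-1],[-0.02,0.1,0,0,-1],[-0.01,0.04,0,0,-1],[0,0,0,0,-1]]
  ]
}}

```text
time_s: 12.0
position: [0.4866, -0.0444, 0.112]
tcp_rot: [[-0.172, 0.985, 0.002], [0.985, 0.172, -0.001], [-0.001, 0.002, -1.0]]
force: [-0.7, -0.1, 12.9]
opening: 1.0
```

```bash
python3 look.py f; python3 fit.py
```

```text
12.0 [ 0.4866 -0.0444  0.112 ] yang 9.9 tilt [ 0.0022 -0.0008] [-0.7 -0.1 12.9] [-0.11  0.23 -0.11] 1.0004439626881347
0.67 333.1 248.8 1099
best (np.float64(0.8724614134849715), np.float64(-0.02399999999999991))
```

View pics/fs.png

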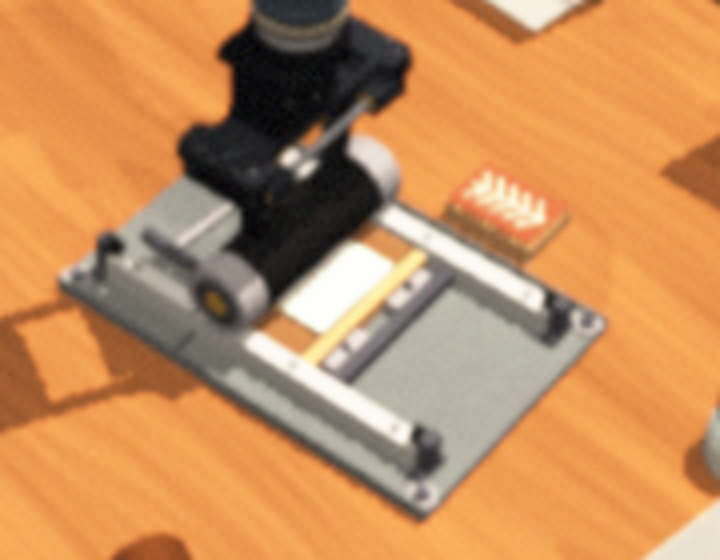

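View pics/f.png

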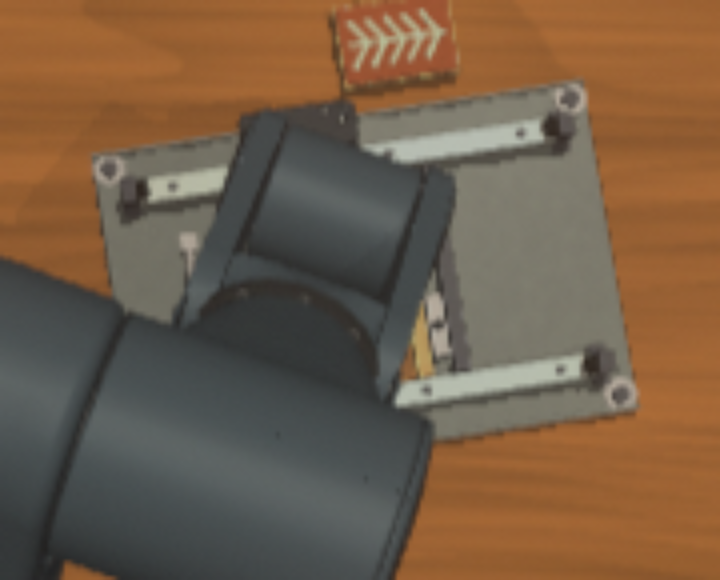

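Emit:
{"op": "send_rows", "data": {
  "plan": [
    [[0,0,0.15,0,-1],[0.04,-0.24,0,0,-1],[0.04,-0.24,0,0,-1],[0,0,-0.08,0,-1],[0,0,-0.06,0,-1],[0,0,0,0,-1],[-0.01,0.06,0,0,-1],[-0.02,0.12,0,0,-1],[-0.03,0.17,0,0,-1],[-0.03,0.17,0,0,-1],[-0.03,0.17,0,0,-1],[-0.03,0.17,0,0,-1],[-0.02,0.1,0,0,-1],[-0.01,0.04,0,0,-1],[0,0,0,0,-1]]
  ]
}}

```text
time_s: 13.7
position: [0.4835, -0.0287, 0.1121]
tcp_rot: [[-0.172, 0.985, 0.002], [0.985, 0.172, -0.001], [-0.001, 0.002, -1.0]]
force: [-0.1, -0.5, 11.2]
opening: 1.004
```

Emit:
{"op": "send_rows", "data": {
  "plan": [
    [[0,0,0.15,0,-1],[0,0,0.5,0,-1],[0,0,1,0,-1],[0,0,1,0,-1],[-0.2,-1,0.5,0,-1],[-0.2,-1,0.5,0,-1],[-0.2,-1,0,0,-1],[-0.2,-1,0,0,-1],[-0.2,-1,0,0,-1],[-0.2,-1,0,0,-1],[-0.2,-1,0,0,-1],[-0.2,-1,0,0,-1],[-0.2,-1,0,0,-1],[-0.2,-1,0,0,-1],[0,0,0,0,-1]]
  ]
}}

```text
time_s: 15.2
position: [0.4223, -0.3324, 0.2202]
tcp_rot: [[-0.168, 0.986, 0.001], [0.986, 0.168, -0.002], [-0.002, 0.0, -1.0]]
force: [-0.6, -0.2, -0.1]
opening: 0.998
```

```bash
python3 look.py g; python3 fit.py
```

```text
15.2 [ 0.4223 -0.3324  0.2202] yang 9.69 tilt [ 0.0005 -0.002 ] [-0.6 -0.2 -0.1] [ 0.01 -0.08  0.02] 0.9977399795826363
0.8 329.1 245.9 1083
best (np.float64(0.896351575456053), np.float64(-0.007999999999999896))
```

View pics/gs.png

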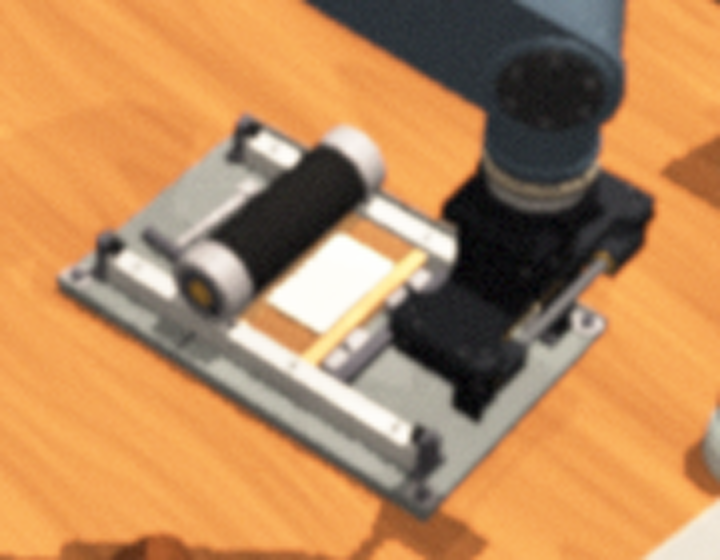

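View pics/g.png

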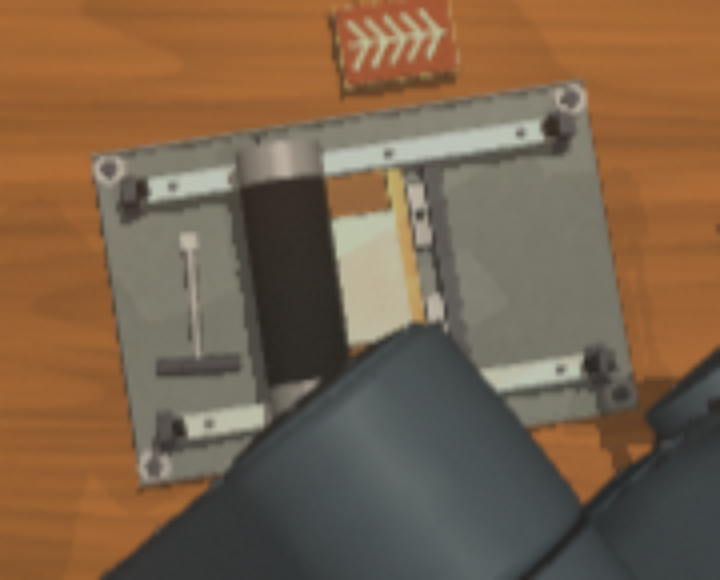

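Emit:
{"op": "send_rows", "data": {
  "plan": [
    [[-0.5,-1,0,0,-1],[-0.5,-1,0,0,-1],[-0.5,-1,0,0,-1],[-0.5,-1,0,0,-1],[0,0,0,0,-1]]
  ]
}}

```text
time_s: 15.9
position: [0.3619, -0.4513, 0.2207]
tcp_rot: [[-0.17, 0.985, 0.0], [0.985, 0.17, -0.003], [-0.003, -0.0, -1.0]]
force: [1.5, -0.1, -0.2]
opening: 0.999
```

```bash
python3 look.py g2; python3 - <<'E'
from h import *
d=imaging.capture('top');cv2.imwrite('pics/top_g.png',d['img'])
cv2.imwrite('pics/g3.png',cv2.resize(d['img'][190:290,275:385],None,fx=7,fy=6,interpolation=cv2.INTER_CUBIC))
E
```

```text
15.9 [ 0.3619 -0.4513  0.2207] yang 9.79 tilt [ 0.0002 -0.0027] [ 1.5 -0.1 -0.2] [ 0.02 -0.11 -0.08] 0.9989547993863804
```

View pics/g3.png

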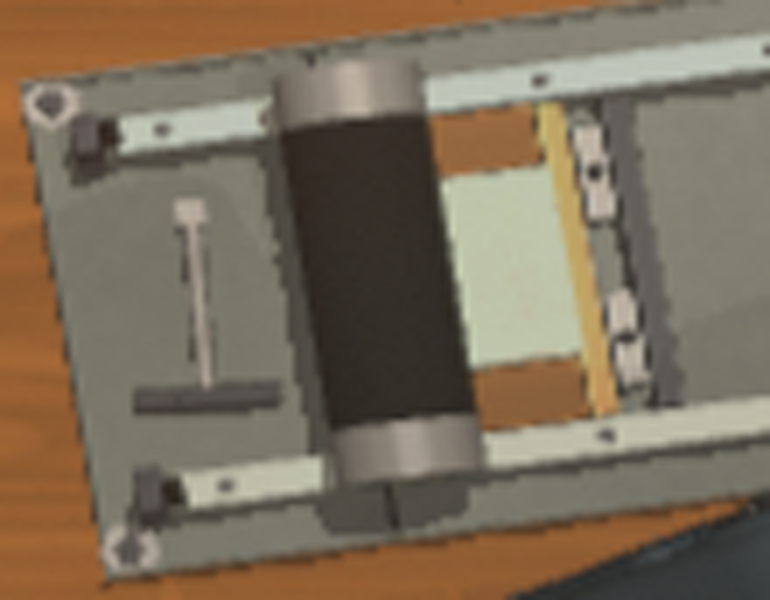

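```bash
cat > meas.py <<'E'
from h import *
import sys
def linefit(im,d):
    # dark line on bed in first image, between the bearers and beyond
    pts=[]
    g=im.astype(float).mean(2)
    for v in list(range(215,263)):
        u0=265+(268+(v-208.96)/(267.1-208.96)*47)/4.8
        us=np.arange(int(u0)-3,int(u0)+5); w=g[v,us]; w=np.clip(np.median(g[v,us])-w,0,None)
        if w.sum()>10: pts.append(ray(d,(us*w).sum()/w.sum(),v,.012)[:2])
    return np.array(pts)
def roller(im,d,ulo,uhi,vlo=206,vhi=253):
    g=im.astype(float).mean(2); Lp,Rp=[],[]
    for v in range(vlo,vhi):
        r=cv2.GaussianBlur(g[v:v+1],(3,1),.6)[0]; blk=[u for u in range(ulo,uhi) if r[u]<60]
        if not blk: continue
        a,b=min(blk),max(blk)
        core=np.median(r[a+3:b-2]); 
        def cross(u,s):
            out=np.median(r[[u+s*3,u+s*4]]); th=(core+out)/2
            k=u-s*2
            while r[k]<th: k+=s
            return k-s*(r[k]-th)/(r[k]-r[k-s])
        Lp.append((cross(a,-1),v));Rp.append((cross(b,1),v))
    return np.array(Lp),np.array(Rp)
d=imaging.capture('top')
im0=cv2.imread('pics/top0.png')
lp=linefit(im0,d); q=np.polyfit(lp[:,0],lp[:,1],1); res=lp[:,1]-np.polyval(q,lp[:,0]);
print('line angle',np.degrees(np.arctan(q[0])),'y at x=.48',np.polyval(q,.48),res.std(),len(lp))
n=np.array([-q[0],1])/np.hypot(1,q[0])
for name,im,lo,hi in(('start',im0,335,385),('now',d['img'],int(sys.argv[1]),int(sys.argv[2]))):
    Lp,Rp=roller(im,d,lo,hi)
    ql=np.polyfit(Lp[:,1],Lp[:,0],1);qr=np.polyfit(Rp[:,1],Rp[:,0],1)
    o=[]
    for v in(207,252):
        # exact tangent geometry: try axis plane z=.065, mean of edge rays
        P=(ray(d,np.polyval(ql,v),v,.065)+ray(d,np.polyval(qr,v),v,.065))/2; o.append(P[:2])
    o=np.array(o);dd=[(p@n-np.polyval(q,0)*n[1])*1e3 for p in o]
    w=np.linalg.norm(ray(d,np.polyval(ql,230),230,.065)-ray(d,np.polyval(qr,230),230,.065))*np.cos(np.radians(10))
    print(name,'ends signed dist mm',np.round(dd,2),'mean',np.mean(dd).round(2),'angle',np.degrees(np.arctan2(*(o[0]-o[1])[::-1])),'width',w,np.std(Lp[:,0]-np.polyval(ql,Lp[:,1])),np.std(Rp[:,0]-np.polyval(qr,Rp[:,1])))
E
python3 meas.py 305 350
```

```text
line angle 10.337643293542973 y at x=.48 -0.02651144804501314 0.0002871188259707773 48
start ends signed dist mm [-100.58  -98.58] mean -99.58 angle 9.433717729103739 width 0.06202859640120293 1.2156188612038556 0.09620133916563418
now ends signed dist mm [-11.43  -6.41] mean -8.92 angle 8.064663598128778 width 0.06086016797779689 1.5426201878816717 0.12982692100080429
```

```bash
sed -i 's/    o=\[\]$/    def rob(P):\n        k=np.ones(len(P),bool)\n        for _ in range(6):\n            c=np.polyfit(P[k,1],P[k,0],1);e=abs(P[:,0]-np.polyval(c,P[:,1]));k=e<max(.25,1.5*np.median(e))\n        print("kept",k.sum(),len(k));return c\n    print(Lp[::4,0].round(2));ql,qr=rob(Lp),rob(Rp);o=[]/' meas.py; python3 meas.py 305 350
```

```text
line angle 10.337643293542973 y at x=.48 -0.02651144804501314 0.0002871188259707773 48
[352.07 344.97 346.4  348.19 348.24 349.08 349.48 350.19 351.04 351.23
 352.11 351.46]
kept 27 47
kept 46 47
start ends signed dist mm [-100.81  -99.1 ] mean -99.95 angle 9.563550753569041 width 0.061223419142839804 1.2164793397559281 0.09785999534554511
[323.14 314.51 314.58 314.61 315.88 315.22 317.03 316.3  317.77 319.19
 318.76]
kept 27 43
kept 41 43
now ends signed dist mm [-10.12  -7.01] mean -8.57 angle 8.92883863046926 width 0.061396860687707014 1.596165035251127 0.1293498708659532
```

```bash
cat > m2.py <<'E'
from h import *
import sys
from scipy.optimize import least_squares
import importlib,io,contextlib
lo,hi=int(sys.argv[1]),int(sys.argv[2]); sys.argv=['x',str(lo),str(hi)]
with contextlib.redirect_stdout(io.StringIO()): import meas
d=meas.d; O=d['pose'][:3,3]
g0=cv2.imread('pics/top0.png').astype(float).mean(2)
# line: long baseline, fit dark valley over bed strips + bearers, each at own height
def valley(v,uc):
    us=np.arange(int(round(uc))-4,int(round(uc))+5);w=g0[v,us];w=np.clip(np.percentile(w,60)-6-w,0,None)
    return (us*w).sum()/w.sum() if w.max()>8 else None
P=[]
for v in range(200,278):
    uc=319.5+(v-199)*(331.6-319.5)/(278-199)
    z=.035 if(206<=v<=211 or 264<=v<=269) else .012
    if v in(204,205,212,213,262,263,270,271): continue
    u=valley(v,uc)
    if u is not None: P.append(ray(d,u,v,z)[:2])
P=np.array(P);f=least_squares(lambda p:(P[:,1]-p[0]-np.tan(p[1])*(P[:,0]-.48))*1e3,[-.027,.17],loss='soft_l1')
y0,al=f.x;print('line y@.48',y0,'ang',np.degrees(al),len(P),np.median(abs(f.fun)))
n=np.array([-np.sin(al),np.cos(al)])
for nm,im,a,b in(('start',meas.im0,335,385),('now',d['img'],lo,hi)):
    Lp,Rp=meas.roller(im,d,a,b)
    def rays(Q): return np.array([ray(d,u,v,0)-O for u,v in Q])
    RL,RR=rays(Lp),rays(Rp)
    def dist(R,p):
        ex=np.array([np.cos(p[1]),np.sin(p[1]),0]);c=np.array([.48,p[0],.065])
        m=np.cross(R,ex);m/=np.linalg.norm(m,axis=1)[:,None];return abs((O-c)@m.T)-.03
    for w in(0,.5):
        f=least_squares(lambda p:np.r_[dist(RR,p),w*dist(RL,p)]*1e3,[-.13 if nm=='start' else y0+(hi<345)*0-.01,.17],loss='soft_l1',f_scale=.3)
        y,a2=f.x;out=[]
        for t in(-.085,0,.085):
            x=.48+t;p=np.array([x,y+np.tan(a2)*(x-.48)]);out.append((p-[.48,y0])@n*1e3)
        print(nm,'w',w,'ang',np.degrees(a2).round(2),'dist mm near/mid/far',np.round(out,2),np.median(abs(dist(RR,f.x)))*1e3,np.median(abs(dist(RL,f.x)))*1e3)
E
python3 m2.py 305 350
```

```text
line y@.48 -0.02660135424275488 ang 10.104472024025199 70 0.15165909381019327
start w 0 ang 9.42 dist mm near/mid/far [ -99.12 -100.15 -101.18] 0.12881116776860407 1.5572984442360702
start w 0.5 ang 9.48 dist mm near/mid/far [ -99.06  -99.99 -100.93] 0.18501370527230707 1.4145096538833792
now w 0 ang 9.19 dist mm near/mid/far [ -7.57  -8.93 -10.3 ] 0.17451999602818846 2.2889119951990944
now w 0.5 ang 9.21 dist mm near/mid/far [ -7.41  -8.75 -10.09] 0.2313769948465924 2.1065172535947863
```

Emit:
{"op": "send_rows", "data": {
  "plan": [
    [[0.3,0.98,0,0,-1],[0.3,0.98,0,0,-1],[0.3,0.98,0,0,-1],[0.3,0.98,0,0,-1],[0.3,0.98,0,0,-1],[0.3,0.98,0,0,-1],[0.3,0.98,0,0,-1],[0.3,0.98,0,0,-1],[0.3,0.98,0,0,-1],[0.3,0.98,0,0,-1],[0.3,0.98,0,0,-1],[0.3,0.98,0,0,-1],[0.3,0.98,0,0,-1],[0.3,0.98,0,0,-1],[0,0,-0.9,0,-1],[0,0,-0.9,-0.1,-1],[0,0,-0.9,0,-1],[0,0,-0.5,0,-1],[0,0,-0.2,0,-1],[0,0,0,0,-1]]
  ]
}}

```text
time_s: 18.2
position: [0.4882, -0.0362, 0.1182]
tcp_rot: [[-0.163, 0.987, -0.002], [0.987, 0.163, 0.001], [0.001, -0.001, -1.0]]
force: [-0.5, 0.0, 0.9]
opening: 0.995
```

```bash
python3 look.py h
```

```text
18.2 [ 0.4882 -0.0362  0.1182] yang 9.4 tilt [-0.0015  0.0005] [-0.5  0.   0.9] [-0.   -0.1  -0.05] 0.995354845249695
```

View pics/hs.png

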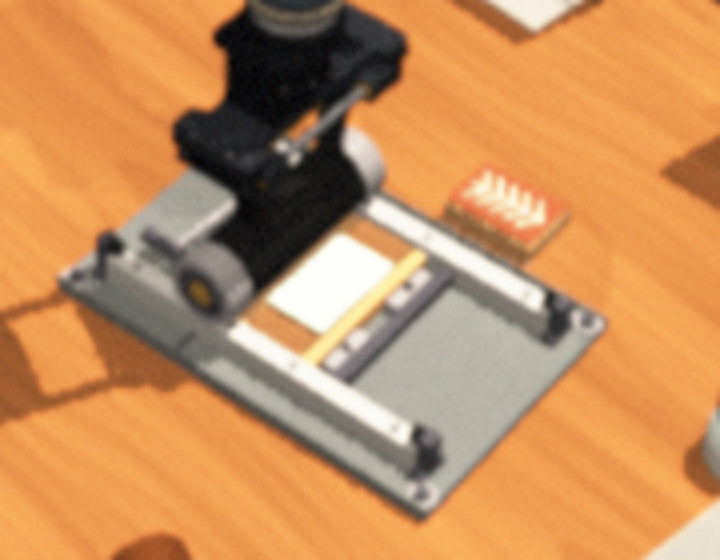

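Emit:
{"op": "send_rows", "data": {
  "plan": [
    [[0,-0.15,0,0,-1],[0,0,-0.14,0,-1],[0,0,-0.04,0,-1],[0,0,0,0,-1]]
  ]
}}

```text
time_s: 18.7
position: [0.4886, -0.0415, 0.1132]
tcp_rot: [[-0.162, 0.987, -0.0], [0.987, 0.162, 0.0], [0.0, -0.0, -1.0]]
force: [0.6, -0.7, 0.4]
opening: 0.997
```

Emit:
{"op": "send_rows", "data": {
  "plan": [
    [[0,0,-0.04,0,-1],[0,0,-0.03,0,-1],[0,0,0,0,-1]]
  ]
}}

```text
time_s: 19.0
position: [0.4888, -0.0416, 0.1121]
tcp_rot: [[-0.162, 0.987, 0.0], [0.987, 0.162, -0.0], [-0.0, 0.0, -1.0]]
force: [-1.4, -0.5, 8.8]
opening: 1.005
```

Emit:
{"op": "send_rows", "data": {
  "plan": [
    [[-0.01,0.05,0,0.03,-1],[-0.02,0.1,0,0.05,-1],[-0.02,0.13,0,0.06,-1],[-0.02,0.13,0,0.06,-1],[-0.02,0.1,0,0.05,-1],[-0.01,0.05,0,0.03,-1],[0,0,0,0,-1],[0,0,0,0,-1],[0,0,0.05,0,-1],[0,0,0.1,0,-1]]
  ]
}}

```text
time_s: 20.0
position: [0.4856, -0.0246, 0.1156]
tcp_rot: [[-0.19, 0.982, -0.0], [0.982, 0.19, 0.0], [0.0, -0.0, -1.0]]
force: [-0.1, 1.1, 0.4]
opening: 1.003
```

Emit:
{"op": "send_rows", "data": {
  "plan": [
    [[0,0,0.5,0,-1],[0,0,1,0,-1],[0,0,1,0,-1],[-0.2,-1,0.5,0,-1],[-0.2,-1,0.5,0,-1],[-0.3,-1,0,0,-1],[-0.3,-1,0,0,-1],[-0.3,-1,0,0,-1],[-0.3,-1,0,0,-1],[-0.3,-1,0,0,-1],[-0.3,-1,0,0,-1],[-0.3,-1,0,0,-1],[-0.3,-1,0,0,-1],[-0.3,-1,0,0,-1],[-0.3,-1,0,0,-1],[-0.3,-1,0,0,-1],[-0.3,-1,0,0,-1],[0,0,0,0,-1]]
  ]
}}

```text
time_s: 21.8
position: [0.3647, -0.449, 0.2206]
tcp_rot: [[-0.186, 0.982, 0.001], [0.982, 0.186, -0.003], [-0.003, -0.0, -1.0]]
force: [-0.2, 1.0, -0.4]
opening: 1.001
```

```bash
python3 look.py i; python3 fit.py; python3 m2.py 295 345;  python3 - <<'E'
from h import *
d=imaging.capture('top');cv2.imwrite('pics/top_i.png',d['img'])
cv2.imwrite('pics/i3.png',cv2.resize(d['img'][190:290,275:385],None,fx=7,fy=6,interpolation=cv2.INTER_CUBIC))
E
```

```text
21.8 [ 0.3647 -0.449   0.2206] yang 10.74 tilt [ 0.0006 -0.0034] [-0.2  1.  -0.4] [ 0.02 -0.1  -0.01] 1.0010013470763905
0.88 247.8 225.4 561
0.59 327.7 244.1 1113
best (np.float64(0.9235880398671097), np.float64(1.1102230246251565e-16))
line y@.48 -0.02660135424275488 ang 10.104472024025199 70 0.15165909381019327
start w 0 ang 9.42 dist mm near/mid/far [ -99.12 -100.15 -101.18] 0.12881116776860407 1.5572984442360702
start w 0.5 ang 9.48 dist mm near/mid/far [ -99.06  -99.99 -100.93] 0.18501370527230707 1.4145096538833792
now w 0 ang 8.97 dist mm near/mid/far [ 0.71 -1.   -2.71] 0.24451583085113512 2.3857143150526685
now w 0.5 ang 9.14 dist mm near/mid/far [ 0.68 -0.76 -2.21] 0.2481211894888452 2.072752739408705
```

View pics/i3.png

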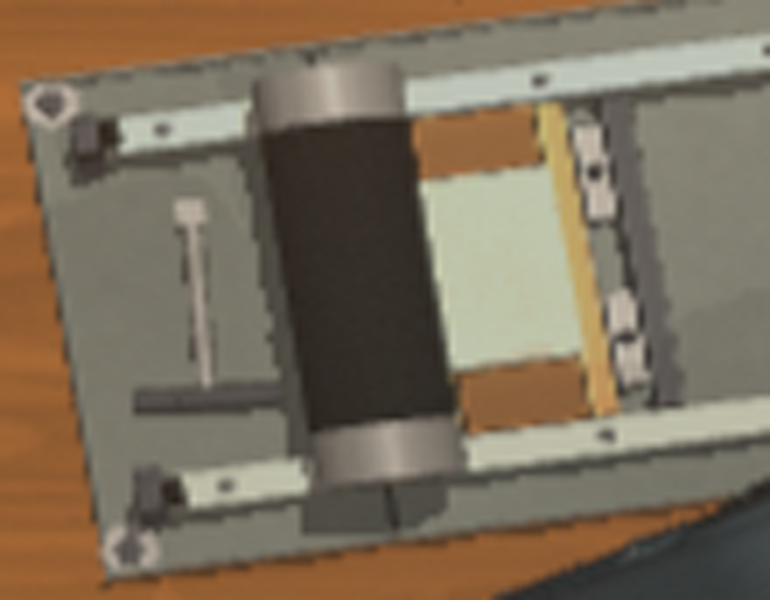

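View pics/is.png

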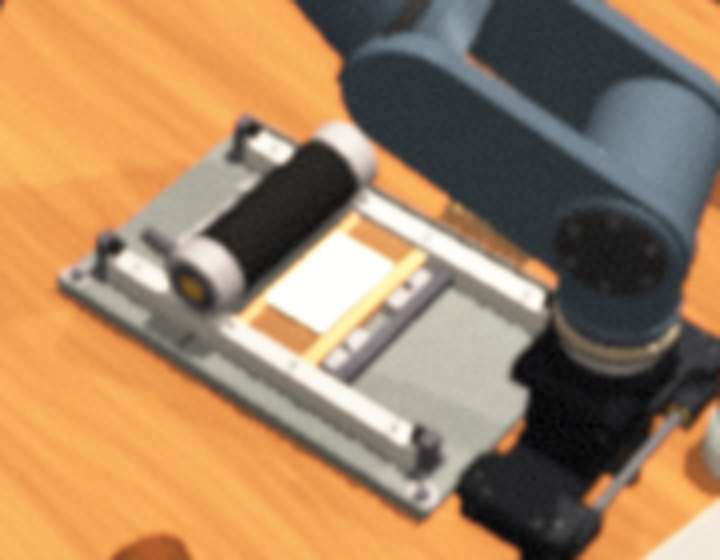

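```bash
cat > m3.py <<'E'
from fit import *
from scipy.ndimage import gaussian_filter
def sim(d,p):
    S=8;h=hull(d,*p);m=np.zeros((130*S,160*S),np.uint8)
    cv2.fillPoly(m,[((h-[260,180]+.5)*S).round().astype(int)],1)
    return cv2.resize(m.astype(np.float32),(160,130),interpolation=cv2.INTER_AREA)
for cam in('side','top'):
    d=imaging.capture(cam)
    for r in masks_of(cam,'roller'):
        v,u=np.nonzero(r['region'])
        if not(300<u.mean()<345 and 215<v.mean()<270): continue
        M=r['region'][180:310,260:420].astype(np.float32)
        B=gaussian_filter(M,1)
        best=min((minimize(lambda q:((gaussian_filter(sim(d,(q[0]*1e-3,q[1]*1e-3,np.radians(q[2]))),1)-B)**2).sum(),q0,method='Nelder-Mead',options=dict(initial_simplex=np.array([q0,q0+[3,0,0],q0+[0,3,0],q0+[0,0,3]]))) for q0 in(np.array([0,4.,0]),np.array([-2,0.,-2]))),key=lambda f:f.fun)
        print(cam,r['conf'],'y,x mm,yaw rel 10deg',best.x.round(2),best.fun)
    im=d['img']; x=best.x
    o=cv2.resize(im[180:310,260:420],None,fx=5,fy=5,interpolation=cv2.INTER_CUBIC)
    for p,c in(((x[0]*1e-3,x[1]*1e-3,np.radians(x[2])),(0,255,0)),((0,.004,0),(0,0,255))):
        cv2.polylines(o,[((hull(d,*p)-[260,180]+.5)*5).round().astype(int)],True,c,1)
    cv2.imwrite(f'pics/ov_{cam}.png',o)
    # line: project bed line and bearers
E
python3 m3.py
```

```text
side 0.59 y,x mm,yaw rel 10deg [ 0.68  2.85 -0.72] 9.300830841064453
top 0.87 y,x mm,yaw rel 10deg [-0.11  2.16 -0.36] 16.64984703063965
```

View pics/ov_side.png

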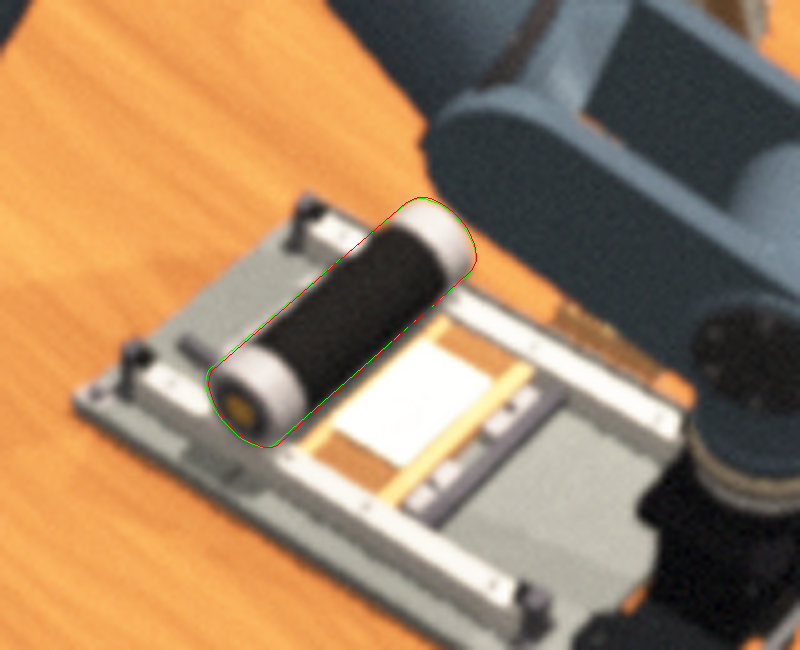

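View pics/ov_top.png

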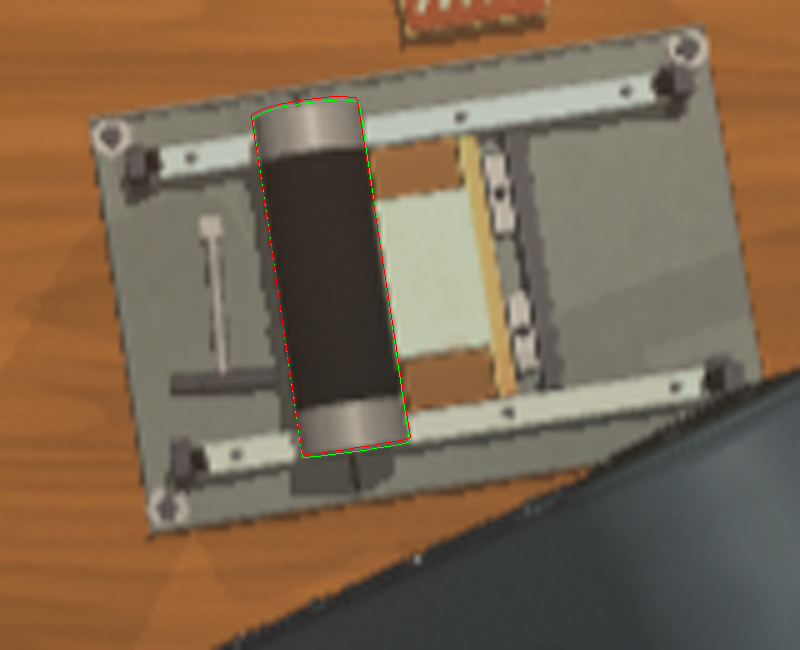

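```bash
python3 - <<'E'
from fit import *
d=imaging.capture('side')
i=cv2.imread('pics/as.png')
g=i.astype(float).mean(2)
for x in(-.105,-.05,-.06,-.04,.0,.02,.04,.05,.06):
    pr=[]
    for s in np.arange(-.012,.0121,.0005):
        acc=[]
        for dx in np.arange(-.006,.0061,.001):
            p=L+X*(x+dx)+Y*s;q=(proj(d,[*p,.012])-[260,190]+.5)*4-.5
            acc.append(g[int(round(q[1])),int(round(q[0]))])
        pr.append(np.mean(acc))
    pr=np.array(pr);k=pr.argmin();w=np.clip(np.median(pr)-pr-5,0,None);w[abs(np.arange(len(w))-k)>6]=0
    print(x,'min at mm',(-12+.5*k),'centroid',((np.arange(len(w))*.5-12)*w).sum()/w.sum(),np.median(pr)-pr.min())
E
```

```text
-0.105 min at mm 0.5 centroid 0.5604254773804935 24.102564102564102
-0.05 min at mm 1.0 centroid 0.9055933922619914 39.41025641025641
-0.06 min at mm 12.0 centroid 11.68779342723005 7.820512820512818
-0.04 min at mm 1.0 centroid 0.9874128463009815 44.46153846153845
0.0 min at mm 1.0 centroid 0.9783830523130137 33.17948717948711
0.02 min at mm 1.0 centroid 1.0342942669356412 42.69230769230768
0.04 min at mm 0.5 centroid 0.45108695652173864 34.74358974358972
0.05 min at mm 1.0 centroid 0.9939872874076616 33.794871794871824
0.06 min at mm 2.0 centroid 1.8983765935980927 32.410256410256395
```

All the estimates agree that the roller is within about 1 mm of the line and about 0.7° of square, and the arm is clear. I'm handing in.

```bash
python3 -c "
from rig import bot
print(bot.read_state()['time_s'],bot.hand_in())"
```

```text
the job is handed in; nothing more can be done
22.35 None
```

The roller now rests on the stop line. It got there in seven short fingertip strokes on its crown, each pressed with about 9–15 N. I handed the job in at 22 s of the 45 s, with the arm clear of everything; handing in gives no verdict.

**Rolling:** The roller moved about half as far as the fingertips, roughly 15 mm of travel per 30 mm stroke. I only ever pushed on the crown, so it was never lifted, and it passed over the card and stayed on both bearers.

**Position:** The last checks put the axis 0.3 mm (side camera) to about 1 mm (top camera) short of the line's middle.

**Squareness:** The roller is still slightly skewed by my measurements:

| Check | Skew |
|---|---|
| Roller outline, top view | 0.4° |
| Roller outline, side view | 0.7° |
| Roller edge, top view | about 1° |

It already measured about 0.6° skewed at the start. I added a small twist to the last stroke to correct it, and that made no clear difference. I left the remainder because another stroke risked more than it would gain.

**Everything else:** The press, card, key and the red block beside the bed look unmoved in the last pictures. I did not measure the other bystanders again at the end; the arm passed them with the tool about 0.2 m or more above the table.

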